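Make up a flat-tray kit and a sloped-rack kit

TASK

Make up two kits from the stock on the table: in the flat tray, a plywood spacer flat in the left bay and the wooden wedge, the same way up as now, in the right bay. On the sloped rack, the cork block in the left lane and the other plywood spacer in the right lane, each flat on the board, straight up the slope lengthwise, with its lower end against the cleat so it cannot slide off. Left and right are as the robot sees them; leave the mug, tape roll and square wooden offcut where they are.

Things in the scene. Friction and masses are not known exactly. Their poses are not given: they have to be found in the camera images.
- kit_tray: shallow open wooden tray, 181 x 264 x 20 mm, fixed; two equal bays side by side. Origin at the centre of its underside; x away from the robot, y to the robot's left, z up. Bays 165 mm (x) by 120 mm (y), centred at x = 0, y = +64 mm (left) and -64 mm (right); floor top at z = 6 mm; walls and divider 8 mm thick, tops at z = 20 mm.
- sloped_board: bare board of the fixed sloped rack, 180 x 256 mm, tilted 15 deg, low edge to the robot. Origin on its surface, 31.5 mm above the table, at the middle of the cleat's uphill face; x up the slope, y to the robot's left, z off the surface. Cleat 14 mm high. Two lanes 120 mm wide, centres y = +64 mm (left), -64 mm (right), parted by a rib 6 mm high.
- spacer_1: one of two identical rectangular plywood spacers, 60 x 120 x 18 mm (x, y, z); origin at the centre of its underside, y along its length, z up. Lies flat on the table at the start. The spacers are interchangeable.
- spacer_2: one of two identical rectangular plywood spacers, 60 x 120 x 18 mm (x, y, z); origin at the centre of its underside, y along its length, z up. Lies flat on the table at the start. The spacers are interchangeable.
- cork_block: brown cork sanding block with plain rectangular faces and a thin dark sole, 62 x 115 x 39 mm (x, y, z); origin at the centre of its underside, y along its length, z up.
- oak_wedge: hardwood wedge, 38 mm wide (x), 110 mm long (y), 22 mm high at its thick end and running down to thin at the other; parallel upright sides, so grasp across the 38 mm. Origin at the centre of its underside, y along its length, z up. It lies on its broad underside at the start.
- offcut: square-cut block of wood, 60 x 85 x 45 mm, higher and shorter than the spacers; origin at the centre of its underside. A bystander, not part of either kit.
- tape_roll: roll of masking tape lying flat, 111 mm across, 25 mm high; origin at the centre of its underside. A bystander, not part of either kit.
- mug: blue-grey mug with a handle, 79 x 109 x 92 mm; origin on its underside. A bystander, not part of either kit.
Not all that is in view belongs to the job. There is more than one size of the oak_wedge; the one meant has the size given above.

How it is judged:
At the end, for the whole second after the job is handed in: Tray: a spacer flat in the left bay, the wedge flat in the right bay. Board: cork block in the left lane, other spacer in the right, flat (0.12 rad), lengthwise up the slope (0.15 rad), within 30 mm of the lane's middle, lower end within 10 mm of the cleat. All at rest (((x of spacer_1 in the frame of sloped_board between 0.056 and 0.07 m and y of spacer_1 in the frame of sloped_board between -0.094 and -0.034 m and z of spacer_1 in the frame of sloped_board between -0.005 and 0.006 m and angle between the z axis of spacer_1 and the z axis of sloped_board, either way round below 0.12 rad and angle between the y axis of spacer_1 and the x axis of sloped_board, either way round below 0.15 rad and x of spacer_2 in the frame of kit_tray between -0.026 and 0.026 m and y of spacer_2 in the frame of kit_tray between 0.032 and 0.096 m and z of spacer_2 in the frame of kit_tray between 0.001 and 0.012 m and angle between the z axis of spacer_2 and the z axis of kit_tray, either way round below 0.12 rad) or (x of spacer_2 in the frame of sloped_board between 0.056 and 0.07 m and y of spacer_2 in the frame of sloped_board between -0.094 and -0.034 m and z of spacer_2 in the frame of sloped_board between -0.005 and 0.006 m and angle between the z axis of spacer_2 and the z axis of sloped_board, either way round below 0.12 rad and angle between the y axis of spacer_2 and the x axis of sloped_board, either way round below 0.15 rad and x of spacer_1 in the frame of kit_tray between -0.026 and 0.026 m and y of spacer_1 in the frame of kit_tray between 0.032 and 0.096 m and z of spacer_1 in the frame of kit_tray between 0.001 and 0.012 m and angle between the z axis of spacer_1 and the z axis of kit_tray, either way round below 0.12 rad)) and x of cork_block in the frame of sloped_board between 0.0535 and 0.0675 m and y of cork_block in the frame of sloped_board between 0.034 and 0.094 m and z of cork_block in the frame of sloped_board between -0.005 and 0.006 m and angle between the z axis of cork_block and the z axis of sloped_board, either way round below 0.12 rad and angle between the y axis of cork_block and the x axis of sloped_board, either way round below 0.15 rad and x of oak_wedge in the frame of kit_tray between -0.064 and 0.064 m and y of oak_wedge in the frame of kit_tray between -0.107 and -0.021 m and z of oak_wedge in the frame of kit_tray between 0.001 and 0.012 m and angle between the z axis of oak_wedge and the z axis of kit_tray, either way round below 0.12 rad and linear speed of each of spacer_1, spacer_2, cork_block, oak_wedge below 0.02 m/s); the robot touches nothing.
It fails at once if the offcut is moved more than 20 mm (distance of offcut from where it was at the start of the episode above 0.02 m).
It fails at once if the tape roll is moved more than 20 mm (distance of tape_roll from where it was at the start of the episode above 0.02 m).
It fails at once if the mug is moved more than 20 mm (distance of mug from where it was at the start of the episode above 0.02 m).
It also fails if it takes over 96 s, if anything falls off the work surface, if the arm or the gripper's body presses on something with over 40 N, if the wrist force passes 120 N, or if a joint passes its speed limit or range.

ROBOT

A 6-joint arm with a two-finger parallel gripper is mounted at the origin on a cart in front of the work surface, level with it; the furniture and walls round the work are solid. World frame = base frame: x ahead of the robot, y to its left, z up, the work surface at z = 0. Lengths are in m, angles in rad, forces in N, time in s.
With the tool pointing down it reaches from about 0.35 to 0.85 m from the base axis. Payload 8.1 kg.
Tool frame: the origin (TCP) lies on the centre line of the jaws, within the pads' length; the fingertips stand 17 mm ahead of it and the grasp point (between the pads) lies 2 mm behind it; z points along the fingers, y is the line along which they close (so a half turn about z gives the same grasp; the last joint's range is limited). The gripper opens to 93 mm and grips with 3 to 60 N. Pads are 15 mm wide; open, the fingers measure 128 mm over their backs; the gripper's body (75 mm by 188 mm) begins 65 mm behind the grasp point.
Start: joints at [-1.236, 0.13, 1.488, -0, 1.523, -0.085], TCP at [0.245, -0.548, 0.236] pointing down, gripper open.
Joint ranges: [-2.96, 2.96], [-0.89, 2.26], [0.02, 2.5], [-1.34, 4.48], [0, 2.73], [-2.66, 2.66]. Speed limits (rad/s): [2.39, 2.39, 2.79, 3.14, 3.14, 3.14].

INTERFACE

Orientations are given as a rotation vector (axis times angle).
In Python, from plant import status, eyes, robot gives the robot as it stands. The module is installed in compiled form; this text tells all that it offers.
- The arm moves only by the tool servo_tool, never from a script. Its argument "plan" is text: rows parted by semicolons, each of 4 numbers parted by spaces: the shift along the tool's x, y, z in m, then the turn about the tool's z in degrees. A call has 1 to 12 rows; each row is the pose to reach, as a shift and turn from the pose commanded when the call began, along the tool's axes at that moment; what a row does not reach only later rows make up. A row lasts 1/12 s, in which the tool goes at most 41.7 mm and 7.16 degrees, less where a joint would pass 70% of its speed; a pose out of reach is approached as far as the arm can. A call with a gripper value outside its range is refused whole. "grip" is the closure, from -1 (fully open) to 1 (shut), set as the call begins (left out, the last holds). The fingers move at their own pace and stop on an object; "grip_force" is the grip in N (left out, the last holds). Time passes only in rows, so rows that repeat a pose let the fingers close. It gives the time, the measured TCP pose, the force, the opening and the grip force at its end, in the units of the state.
- status.read_state(): the state, without advancing time (a new reading comes with each control period).
- eyes.read_camera(name): name is "scene" or "top"; returns a dict with "image" (400x640x3 uint8, blue, green, red), "fovy" (degrees; the focal length in pixels is half the picture's height over the tangent of half this angle, whatever the lens; pixels are square), "cx", "cy" (the principal point, pixels), "k1" (the pictures are not rectified: a ray, as slopes to the right and down, at radius r is drawn at 1 + k1 r^2 times it, then the intrinsics apply), "world_from_camera" (4x4, takes a point from camera to world coordinates). Camera axes: x right, y down, z forward; pixel columns grow to the right and rows downward; lengths in m; the calibration is good to about 2 mm. A picture is of the moment at which its call begins. There is no depth.
- robot.close_job(): hands the job in; it is judged then, once.
The state is a dict: "t": time; "q": joint angles; "dq": joint speeds; "joint_torque": joint torques, N m; "tool_pos": TCP position; "orientation": TCP orientation; "force": force on the tool from outside, world axes, zero at the start; "wrist_torque": the same for the moment, N m; "opening": finger opening in m; "gripper_force": force on a finger pad.
Only numpy, scipy, OpenCV 4.12 (cv2) and the standard library are available. Lean on these libraries where they do the work, as an engineer would, in place of code of your own. Each camera call takes 0.05 s, during which the arm holds its last target. There are 200 camera calls.

## Working session

There is one attempt and no reset: what is moved stays moved. The work goes in short steps, Python scripts to look and compute and a tool call to move; the robot and the scene stay as the last step left them, time stands still between calls to the robot, and variables do not carry over. Pictures are saved under pics/ and viewed, at most 14 in all, crops included, and the job is handed in when it is done.

Besides the shell and the picture viewer there is one more tool, called after "Emit:" by a JSON object that holds its "fn" and its "kwargs". servo_tool: Moves the arm, as the interface text tells. Its arguments: {"type":"object","properties":{"plan":{"type":"string"},"grip":{"type":"number"},"grip_force":{"type":"number"}},"required":["plan"]}

```bash
mkdir -p pics
cat > h.py <<'E'
import numpy as np, cv2
from plant import status, eyes, robot
def cam(n):
    c=eyes.read_camera(n); im=c["image"]; f=im.shape[0]/2/np.tan(np.radians(c["fovy"])/2)
    c["K"]=np.array([[f,0,c["cx"]],[0,f,c["cy"]],[0,0,1]]); c["D"]=np.array([c["k1"],0,0,0,0.]); return c
def ray(c,px):
    u=cv2.undistortPoints(np.array(px,float).reshape(-1,1,2),c["K"],c["D"]).reshape(-1,2)
    T=np.array(c["world_from_camera"]); d=np.c_[u,np.ones(len(u))]@T[:3,:3].T
    return T[:3,3],d
def plane(c,px,z):
    o,d=ray(c,px); return o+d*((z-o[2])/d[:,2])[:,None]
def proj(c,P):
    Ti=np.linalg.inv(c["world_from_camera"]); 
    return cv2.projectPoints(np.array(P,float).reshape(-1,3),cv2.Rodrigues(Ti[:3,:3])[0],Ti[:3,3],c["K"],c["D"])[0].reshape(-1,2)
E
python3 - <<'E'
from h import *
for n in("scene","top"):
    c=cam(n); cv2.imwrite(f"pics/{n}0.png",c["image"]); print(n,c["fovy"],c["cx"],c["cy"],c["k1"]); print(np.round(c["world_from_camera"],3))
s=status.read_state();print({k:np.round(v,3) for k,v in s.items()})
E
```

```text
scene 51.01283804548009 323.612346467584 198.8286101264629 -0.08503321262521887
[[-0.823 -0.421  0.383  0.096]
 [-0.568  0.627 -0.533  0.734]
 [-0.016 -0.656 -0.755  1.073]
 [ 0.     0.     0.     1.   ]]
top 43.62692841130942 316.22023207638733 197.2037736629749 -0.15896160705838525
[[ 0.025 -0.992  0.126  0.411]
 [-1.    -0.023  0.016 -0.015]
 [-0.013 -0.126 -0.992  1.669]
 [ 0.     0.     0.     1.   ]]
{'t': np.float64(0.1), 'q': array([-1.236,  0.131,  1.489, -0.   ,  1.523, -0.085]), 'dq': array([-0.001, -0.001, -0.005, -0.001, -0.   , -0.   ]), 'joint_torque': array([ 1.0000e-03, -5.6134e+01, -4.9310e+01,  7.7000e-02,  2.9000e-02,
       -0.0000e+00]), 'tool_pos': array([ 0.244, -0.547,  0.235]), 'orientation': array([-3.071, -0.654,  0.   ]), 'force': array([ 0.305, -0.5  ,  1.095]), 'wrist_torque': array([-0.001,  0.001, -0.018]), 'gripper_force': np.float64(0.0), 'opening': np.float64(0.093)}
```

View pics/top0.png

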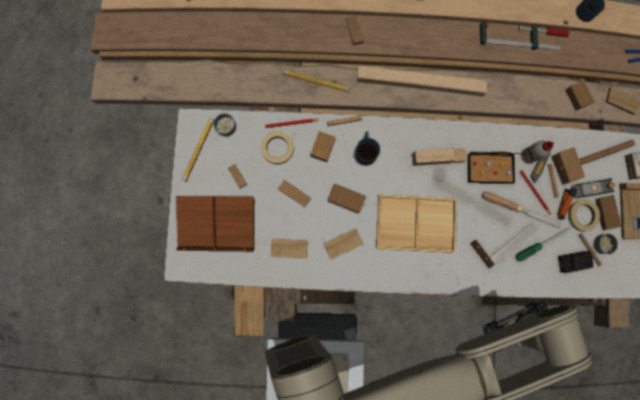

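View pics/scene0.png

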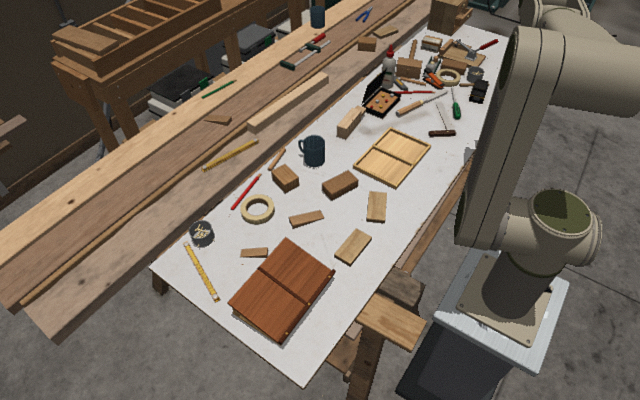

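Top view: red-brown rack at (215,222), tray at (416,222), spacers at (289,248) and (343,243), wedge-like pieces at (294,193) and (237,175, smaller), brown blocks at (346,198) and (323,147), tape roll at (277,148), mug at (367,150).

In the scene view the rack is at (283,288), the tray at (393,157), the wedge candidates at (306,218) and (254,252), and the brown blocks at (340,184) and (286,178).

```bash
cat > seg.py <<'E'
from h import *
def masks(im):
    hsv=cv2.cvtColor(im,cv2.COLOR_BGR2HSV)
    return ((hsv[...,1]>45)).astype(np.uint8)*255
if __name__=="__main__":
    z={'top':{'sp1':(289,248,.018),'sp2':(343,243,.018),'wA':(294,193,.011),'wB':(237,175,.011),'cork':(346,198,.039),'off':(323,147,.045),'tray':(416,222,.02),'board':(215,222,.05)}}
    z['scene']={'sp1':(352,247,.018),'sp2':(376,206,.018),'wA':(306,218,.011),'wB':(254,252,.011),'cork':(340,182,.039),'off':(286,176,.045),'tray':(393,157,.02),'board':(283,288,.05)}
    for n in z:
        c=cam(n); m=masks(c["image"]); k,l=cv2.connectedComponents(m,connectivity=4)
        for nm,(u,v,h) in z[n].items():
            i=l[v,u]
            cs,_=cv2.findContours((l==i).astype(np.uint8),0,1); ct=max(cs,key=cv2.contourArea).reshape(-1,2)
            P=plane(c,ct,h)[:,:2]*1000
            (cx,cy),(w,d),a=cv2.minAreaRect(P.astype(np.float32))
            print(n,nm,i,len(ct),np.round([cx,cy,w,d,a],1), np.round(ct.mean(0)))
        o=c["image"][100:290,165:465] if n=='top' else c["image"][120:345,220:440]
        cv2.imwrite(f"pics/{n}_crop.png",cv2.resize(o,None,fx=2.6,fy=2.6,interpolation=cv2.INTER_CUBIC))
E
python3 seg.py
```

```text
top sp1 48 103 [448.4  97.1 120.6  60.5  88.7] [289. 248.]
top sp2 45 94 [468.5 -80.9  60.4 120.   26.7] [343. 243.]
top wA 36 70 [633.6  86.6 113.4  38.9  56.8] [294. 193.]
top wB 31 51 [688.1 282.4  83.9  30.2  33.1] [237. 176.]
top cork 39 93 [616.7 -87.8 114.2  62.9  69.6] [346. 198.]
top off 12 78 [789.3  -5.3  62.3  90.7  71.6] [323. 146.]
top tray 43 262 [ 541.  -324.4  266.4  183.7   88. ] [416. 223.]
top board 44 258 [521.9 345.1 180.  265.9   1.3] [215. 223.]
scene sp1 1158 87 [449.   96.4 128.2  63.5  88.4] [353. 246.]
scene sp2 1071 91 [468.4 -81.   59.8 130.9  26.2] [376. 206.]
scene wA 1095 79 [637.1  81.5 107.2  49.8  57.1] [305. 218.]
scene wB 1192 312 [585.2 322.5 285.7 287.4   0.8] [276. 283.]
scene cork 1043 84 [610.8 -79.4 126.8  81.4  69.8] [339. 185.]
scene off 1 1815 [1460.6 -110.4 3234.6 2149.7   30. ] [186. 110.]
scene tray 972 173 [ 540.9 -323.   279.1  185.9   88.2] [392. 157.]
scene board 1192 312 [567.2 337.7 275.2 276.9   0.8] [276. 283.]
```

View pics/top_crop.png

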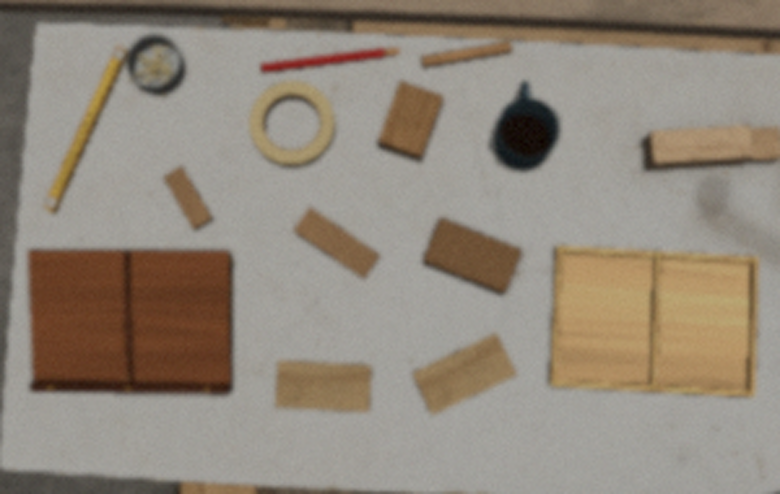

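View pics/scene_crop.png

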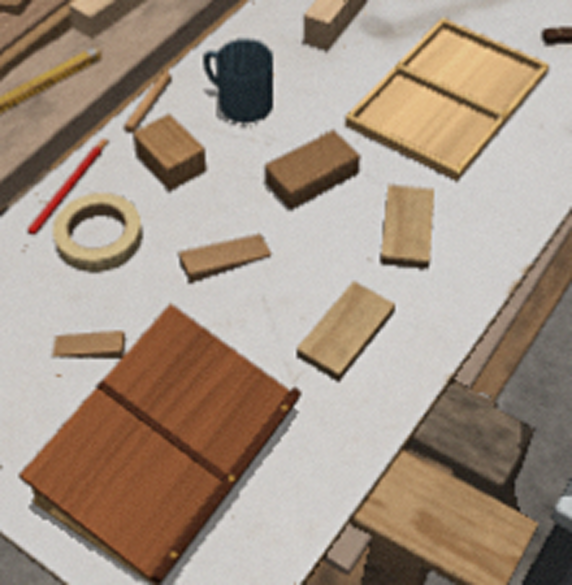

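Wedge candidates: A at top (294,193) measures 113x39 mm and B at (237,175) measures 84x30 mm, so A is the one. Cork candidates: (346,198) measures 114x63 with a dark sole, so that is the cork; (323,147) measures 62x90 and is the offcut. The spacers are at (289,248) and (343,243), both 120x60. In the crop, A's thick end is the left/far end (180,262). Next I'll measure the board.

```bash
cat > board.py <<'E'
from h import *
a,b=cam("top"),cam("scene")
def tri(p,q):
    o1,d1=ray(a,[p]);o2,d2=ray(b,[q]);d1,d2=d1[0]/np.linalg.norm(d1),d2[0]/np.linalg.norm(d2)
    s=np.linalg.lstsq(np.c_[d1,-d2],o2-o1,rcond=None)[0]; P,Q=o1+s[0]*d1,o2+s[1]*d2
    return np.round(1000*np.r_[(P+Q)/2,np.linalg.norm(P-Q)],1)
T=lambda u,v:(165+(u+.5)/2.6-.5,100+(v+.5)/2.6-.5); S=lambda u,v:(220+(u+.5)/2.6-.5,120+(v+.5)/2.6-.5)
for n,p,q in [("rib low",(130,383),(228,477)),("rib high",(127,250),(102,385)),("far right",(231,251),(171,306)),("far left",(30,251),(22,477)),("cleat R",(231,392),(296,391)),("cleat L",(31,390),(158,578)),
  ("tray FL",(555,247),(441,19)),("tray FR",(756,258),(547,67)),("tray NL",(551,386),(347,121)),("tray NR",(752,396),(458,178))]:
    if n.startswith("tray FL"): q=(443,20)
    print(n,tri(T(*p),S(*q)))
hsv=cv2.cvtColor(a["image"],cv2.COLOR_BGR2HSV)
# model prediction for the board: fit from low-edge guess
E
python3 board.py
```

```text
rib low [443.3 338.4  44.7   2.5]
rib high [606.4 341.6  80.    5. ]
far right [6.112e+02 2.134e+02 7.180e+01 4.000e-01]
far left [604.4 468.   74.7   1.6]
cleat R [439.2 211.6  44.4   4.9]
cleat L [432.1 465.2  50.1   1.8]
tray FL [ 555.6 -185.4  251.3   97. ]
tray FR [ 547.5 -486.1  -24.5  169.4]
tray NL [ 514.5 -141.5  126.5  146.6]
tray NR [ 509.9 -505.1 -306.2  126.3]
```

```bash
cat > go.py <<'E'
import sys
from h import *
from scipy.spatial.transform import Rotation as R
# usage: go.py x y z psi [x y z psi ...] (mm, deg) -> shift in tool axes (m) and turn (deg)
s=status.read_state(); Rm=R.from_rotvec(s["orientation"]).as_matrix(); psi=np.degrees(np.arctan2(Rm[1,0],Rm[0,0]))
print("t",round(s["t"],2),"pos",np.round(s["tool_pos"]*1000,1),"psi",round(psi,2),"q6",round(np.degrees(s["q"][5]),1),"tilt",np.round(Rm[:2,2],3),"F",np.round(s["force"],1),"open",round(s["opening"],4))
v=list(map(float,sys.argv[1:]))
for i in range(0,len(v),4):
    d=Rm.T@(np.array(v[i:i+3])/1000-s["tool_pos"]); print(np.round(d,4),"turn",round((psi-v[i+3]+180)%360-180,2),"rows",round(np.linalg.norm(d)/.0417,1))
E
python3 go.py 468.5 -80.9 150 116.7 468.5 -80.9 20 116.7
```

```text
t 0.3 pos [ 244.5 -547.7  235.3] psi 24.05 q6 -4.9 tilt [-0.     0.001] F [-0.1  0.6 -0.5] open 0.0933
[ 0.3948 -0.335   0.0855] turn -92.65 rows 12.6
[ 0.3948 -0.3349  0.2155] turn -92.65 rows 13.4
```

Emit:
{"fn": "servo_tool", "kwargs": {"plan": "0.395 -0.335 0.085 -92.7;0.395 -0.335 0.085 -92.7;0.395 -0.335 0.085 -92.7;0.395 -0.335 0.085 -92.7;0.395 -0.335 0.085 -92.7;0.395 -0.335 0.085 -92.7;0.395 -0.335 0.085 -92.7;0.395 -0.335 0.085 -92.7;0.395 -0.335 0.085 -92.7;0.395 -0.335 0.085 -92.7;0.395 -0.335 0.085 -92.7;0.395 -0.335 0.085 -92.7", "grip": -0.7, "grip_force": 25}}

```text
t: 1.3
tool_pos: [0.4587, -0.1011, 0.1547]
orientation: [1.794, 2.578, 0.0]
force: [0.9, -0.6, 0.1]
opening: 0.0789
gripper_force: 0.0
```

```bash
python3 go.py 468.5 -80.9 60 116.7 468.5 -80.9 20 116.7
```

```text
t 1.3 pos [ 458.7 -101.1  154.7] psi 110.35 q6 -39.0 tilt [ 0.001 -0.   ] F [ 0.9 -0.6  0.1] open 0.0789
[0.0156 0.0162 0.0947] turn -6.35 rows 2.3
[0.0156 0.0162 0.1347] turn -6.35 rows 3.3
```

Emit:
{"fn": "servo_tool", "kwargs": {"plan": "0.0155 0.016 0.03 -6.4;0.0155 0.016 0.06 -6.4;0.0155 0.016 0.08 -6.4;0.0155 0.016 0.08 -6.4;0.0155 0.016 0.08 -6.4"}}

```text
t: 1.72
tool_pos: [0.4668, -0.0827, 0.0739]
orientation: [-1.654, -2.668, 0.001]
force: [0.5, -0.9, 0.6]
opening: 0.0791
gripper_force: 0.0
```

```bash
python3 go.py 468.5 -80.9 60 116.7 468.5 -80.9 20 116.7
```

```text
t 1.72 pos [466.8 -82.7  73.9] psi 116.4 q6 -42.6 tilt [-0.003  0.001] F [ 0.5 -0.9  0.6] open 0.0791
[0.0008 0.0023 0.0139] turn -0.3 rows 0.3
[0.0007 0.0024 0.0539] turn -0.3 rows 1.3
```

Emit:
{"fn": "servo_tool", "kwargs": {"plan": "0 0.001 0.03 0;0 0.001 0.053 0;0 0.001 0.053 0;0 0.001 0.053 0"}}

```text
t: 2.05
tool_pos: [0.4687, -0.083, 0.0226]
orientation: [-1.656, -2.669, 0.0]
force: [0.7, -0.3, -0.1]
opening: 0.079
gripper_force: 0.0
```

Emit:
{"fn": "servo_tool", "kwargs": {"plan": "0 0 0 0;0 0 0 0;0 0 0 0;0 0 0 0;0 0 0 0;0 0 0 0", "grip": 1, "grip_force": 25}}

```text
t: 2.55
tool_pos: [0.4701, -0.0831, 0.0234]
orientation: [1.654, 2.668, 0.001]
force: [-1.9, -1.6, 8.1]
opening: 0.0597
gripper_force: 25.0
```

Emit:
{"fn": "servo_tool", "kwargs": {"plan": "0 0 -0.03 0;0 0 -0.07 0;0 0 -0.10 0;0 0 -0.10 0"}}

```text
t: 2.88
tool_pos: [0.4731, -0.0838, 0.1294]
orientation: [1.65, 2.661, 0.005]
force: [0.9, 0.3, -0.6]
opening: 0.0592
gripper_force: 25.0
```

```bash
python3 go.py 543 -260 120 178 543 -260 30 178
```

```text
t 2.88 pos [473.1 -83.8 129.4] psi 116.4 q6 -42.6 tilt [ 0.011 -0.003] F [ 0.9  0.3 -0.6] open 0.0592
[-0.1888 -0.0158  0.0107] turn -61.6 rows 4.6
[-0.1881 -0.0166  0.1007] turn -61.6 rows 5.1
```

Emit:
{"fn": "servo_tool", "kwargs": {"plan": "-0.189 -0.016 0.01 -61.6;-0.189 -0.016 0.01 -61.6;-0.189 -0.016 0.01 -61.6;-0.189 -0.016 0.01 -61.6;-0.189 -0.016 0.01 -61.6;-0.189 -0.016 0.01 -61.6;-0.189 -0.016 0.01 -61.6;-0.189 -0.016 0.01 -61.6;-0.189 -0.016 0.01 -61.6;-0.189 -0.016 0.01 -61.6;-0.189 -0.016 0.06 -61.6;-0.189 -0.016 0.06 -61.6"}}

```text
t: 3.88
tool_pos: [0.5364, -0.2578, 0.0573]
orientation: [-0.06, -3.137, -0.004]
force: [-1.6, 0.9, -3.5]
opening: 0.0598
gripper_force: 25.0
```

```bash
python3 go.py 543 -260 50 178 543 -260 32 178
python3 - <<'E'
from h import *
c=cam("scene"); cv2.imwrite("pics/p1.png",cv2.resize(c["image"][90:290,240:500],None,fx=2.5,fy=2.5))
E
```

```text
t 3.88 pos [ 536.4 -257.8   57.3] psi 177.82 q6 -118.4 tilt [-0.004  0.002] F [-1.6  0.9 -3.5] open 0.0598
[-0.0067 -0.002   0.0073] turn -0.18 rows 0.2
[-0.0068 -0.002   0.0253] turn -0.18 rows 0.6
```

View pics/p1.png

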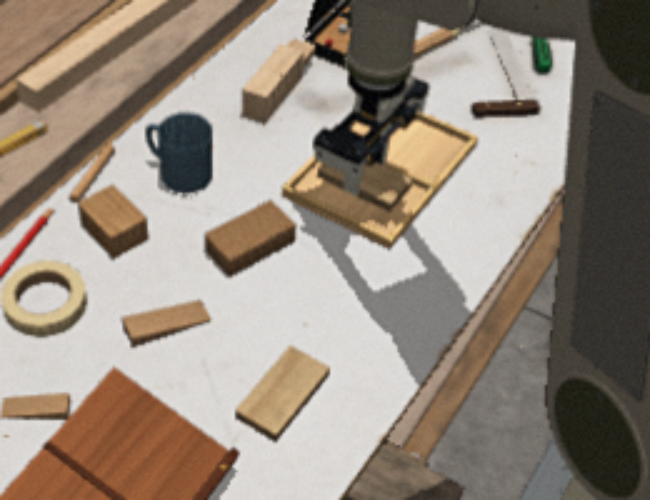

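The picture at (375,185) shows the spacer held level over the left bay, so I'm lowering it.

Emit:
{"fn": "servo_tool", "kwargs": {"plan": "-0.005 -0.002 0.015 0;-0.005 -0.002 0.027 0;-0.005 -0.002 0.027 0;-0.005 -0.002 0.027 0"}}

```text
t: 4.27
tool_pos: [0.5426, -0.2607, 0.0342]
orientation: [-0.056, -3.139, -0.002]
force: [0.5, 1.0, -1.3]
opening: 0.06
gripper_force: 25.0
```

Emit:
{"fn": "servo_tool", "kwargs": {"plan": "0 0 0 0;0 0 0 0;0 0 -0.002 0", "grip": -0.6}}

```text
t: 4.52
tool_pos: [0.5438, -0.2614, 0.0376]
orientation: [0.055, 3.14, -0.001]
force: [-0.3, 0.2, -0.1]
opening: 0.0726
gripper_force: 0.0
```

Emit:
{"fn": "servo_tool", "kwargs": {"plan": "0 0 -0.03 0;0 0 -0.07 0;0 0 -0.11 0;0 0 -0.13 0;0 0 -0.13 0"}}

```text
t: 4.93
tool_pos: [0.5469, -0.2633, 0.1753]
orientation: [0.055, 3.13, -0.01]
force: [0.5, -0.2, 0.4]
opening: 0.0743
gripper_force: 0.0
```

```bash
python3 go.py 640 93 140 56.8 640 93 21 56.8
```

```text
t 4.93 pos [ 546.9 -263.3  175.3] psi 177.99 q6 -118.5 tilt [ 0.011 -0.006] F [ 0.5 -0.2  0.4] open 0.0743
[-0.0802  0.3595  0.034 ] turn 121.19 rows 8.9
[-0.0789  0.3602  0.153 ] turn 121.19 rows 9.6
```

Emit:
{"fn": "servo_tool", "kwargs": {"plan": "-0.08 0.36 0.02 121.2;-0.08 0.36 0.02 121.2;-0.08 0.36 0.02 121.2;-0.08 0.36 0.02 121.2;-0.08 0.36 0.02 121.2;-0.08 0.36 0.02 121.2;-0.08 0.36 0.02 121.2;-0.08 0.36 0.02 121.2;-0.08 0.36 0.02 121.2;-0.08 0.36 0.02 121.2;-0.08 0.36 0.02 121.2;-0.08 0.36 0.02 121.2", "grip": -0.4}}

```text
t: 5.93
tool_pos: [0.6357, 0.0976, 0.1463]
orientation: [-2.119, -2.319, 0.0]
force: [-0.2, -0.7, -0.5]
opening: 0.0654
gripper_force: 0.0
```

```bash
python3 go.py 640 93 60 56.8 640 93 21 56.8
```

```text
t 5.93 pos [635.7  97.6 146.3] psi 95.18 q6 -1.0 tilt [-0.  0.] F [-0.2 -0.7 -0.5] open 0.0654
[-0.005   0.0039  0.0863] turn 38.38 rows 2.1
[-0.005   0.0039  0.1253] turn 38.38 rows 3.0
```

Emit:
{"fn": "servo_tool", "kwargs": {"plan": "-0.005 0.004 0 38.4;-0.005 0.004 0 38.4;-0.005 0.004 0 38.4;-0.005 0.004 0.03 38.4;-0.005 0.004 0.06 38.4;-0.005 0.004 0.08 38.4;-0.005 0.004 0.08 38.4;-0.005 0.004 0.08 38.4"}}

```text
t: 6.6
tool_pos: [0.639, 0.0911, 0.0653]
orientation: [-2.758, -1.501, 0.005]
force: [-0.1, -0.1, 1.1]
opening: 0.0647
gripper_force: 0.0
```

```bash
python3 go.py 640 93 60 56.8 640 93 20 56.8;  python3 - <<'E'
from h import *
c=cam("scene"); cv2.imwrite("pics/p2.png",cv2.resize(c["image"][140:290,200:460],None,fx=3,fy=3))
E
```

```text
t 6.6 pos [639.   91.1  65.3] psi 57.09 q6 36.5 tilt [-0.003 -0.   ] F [-0.1 -0.1  1.1] open 0.0647
[ 0.0022 -0.0002  0.0053] turn 0.29 rows 0.1
[ 0.0023 -0.0001  0.0453] turn 0.29 rows 1.1
```

View pics/p2.png

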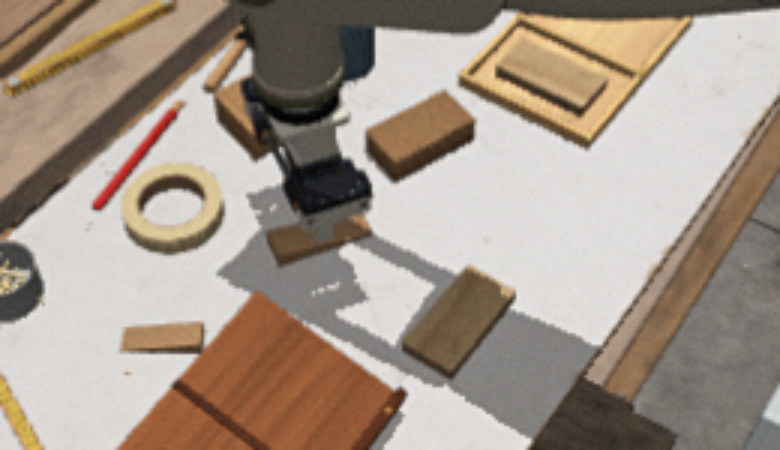

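The spacer lies flat in the left bay at (550,75), and the gripper stands over the wedge at (320,235).

Emit:
{"fn": "servo_tool", "kwargs": {"plan": "0.001 0 0.03 0;0.001 0 0.045 0;0.001 0 0.046 0;0.001 0 0.046 0"}}

```text
t: 6.98
tool_pos: [0.6401, 0.092, 0.0203]
orientation: [-2.76, -1.499, 0.003]
force: [-0.9, 0.4, -0.1]
opening: 0.0648
gripper_force: 0.0
```

Emit:
{"fn": "servo_tool", "kwargs": {"plan": "0 0 0 0;0 0 0 0;0 0 0 0;0 0 0 0;0 0 0 0;0 0 0 0", "grip": 1, "grip_force": 25}}

```text
t: 7.48
tool_pos: [0.6414, 0.092, 0.0215]
orientation: [2.761, 1.498, 0.002]
force: [-0.8, -0.4, 3.8]
opening: 0.0376
gripper_force: 25.0
```

Emit:
{"fn": "servo_tool", "kwargs": {"plan": "0 0 -0.03 0;0 0 -0.07 0;0 0 -0.10 0;0 0 -0.12 0;0 0 -0.12 0"}}

```text
t: 7.9
tool_pos: [0.6444, 0.0923, 0.1475]
orientation: [2.758, 1.497, 0.014]
force: [0.3, -0.6, -0.4]
opening: 0.0376
gripper_force: 25.0
```

```bash
python3 go.py 548 -388 140 -2 548 -388 30 -2
```

```text
t 7.9 pos [644.4  92.3 147.5] psi 56.99 q6 36.7 tilt [0.01  0.001] F [ 0.3 -0.6 -0.4] open 0.0376
[-0.4553  0.1808  0.0062] turn 58.99 rows 11.7
[-0.4559  0.18    0.1162] turn 58.99 rows 12.1
```

Emit:
{"fn": "servo_tool", "kwargs": {"plan": "-0.455 0.181 0 59;-0.455 0.181 0 59;-0.455 0.181 0 59;-0.455 0.181 0 59;-0.455 0.181 0 59;-0.455 0.181 0 59;-0.455 0.181 0 59;-0.455 0.181 0 59;-0.455 0.181 0 59;-0.455 0.181 0 59;-0.455 0.181 0 59;-0.455 0.181 0 59"}}

```text
t: 8.9
tool_pos: [0.5428, -0.391, 0.1389]
orientation: [-3.141, 0.058, 0.003]
force: [0.9, 0.7, -0.8]
opening: 0.038
gripper_force: 25.0
```

Emit:
{"fn": "servo_tool", "kwargs": {"plan": "0 0 0.03 0;0 0 0.07 0;0 0 0.08 0;0 0 0.08 0;0 0 0.08 0"}}

```text
t: 9.32
tool_pos: [0.544, -0.387, 0.0596]
orientation: [-3.139, 0.054, 0.004]
force: [0.5, -0.4, 0.4]
opening: 0.0375
gripper_force: 25.0
```

```bash
python3 go.py 548 -388 60 -2 548 -388 28 -2
```

```text
t 9.32 pos [ 544.  -387.    59.6] psi -1.99 q6 52.2 tilt [-0.002  0.002] F [ 0.5 -0.4  0.4] open 0.0375
[ 0.004   0.0008 -0.0004] turn 0.01 rows 0.1
[0.0041 0.0009 0.0316] turn 0.01 rows 0.8
```

Emit:
{"fn": "servo_tool", "kwargs": {"plan": "0.003 0 0.015 0;0.003 0 0.03 0;0.003 0 0.03 0;0.003 0 0.03 0;0.003 0 0.03 0"}}

```text
t: 9.73
tool_pos: [0.5479, -0.3881, 0.0309]
orientation: [3.141, -0.055, 0.0]
force: [1.0, 0.4, -0.6]
opening: 0.0375
gripper_force: 25.0
```

Emit:
{"fn": "servo_tool", "kwargs": {"plan": "0 0 0 0;0 0 0 0;0 0 0 0;0 0 -0.002 0", "grip": -0.3}}

```text
t: 10.07
tool_pos: [0.5477, -0.3883, 0.0329]
orientation: [3.141, -0.055, 0.0]
force: [0.7, 0.3, -1.0]
opening: 0.0581
gripper_force: 0.0
```

Emit:
{"fn": "servo_tool", "kwargs": {"plan": "0 0 -0.03 0;0 0 -0.07 0;0 0 -0.11 0;0 0 -0.13 0;0 0 -0.13 0"}}

```text
t: 10.48
tool_pos: [0.5508, -0.3908, 0.1714]
orientation: [3.133, -0.055, 0.015]
force: [0.2, -0.6, 0.6]
opening: 0.0605
gripper_force: 0.0
```

```bash
python3 go.py 448.5 97 140 88.7
```

```text
t 10.48 pos [ 550.8 -390.8  171.4] psi -2.02 q6 52.3 tilt [ 0.009 -0.008] F [ 0.2 -0.6  0.6] open 0.0605
[-0.1198 -0.4841  0.0266] turn -90.72 rows 12.0
```

Emit:
{"fn": "servo_tool", "kwargs": {"plan": "-0.12 -0.484 0.027 -90.7;-0.12 -0.484 0.027 -90.7;-0.12 -0.484 0.027 -90.7;-0.12 -0.484 0.027 -90.7;-0.12 -0.484 0.027 -90.7;-0.12 -0.484 0.027 -90.7;-0.12 -0.484 0.027 -90.7;-0.12 -0.484 0.027 -90.7;-0.12 -0.484 0.027 -90.7;-0.12 -0.484 0.027 -90.7;-0.12 -0.484 0.027 -90.7;-0.12 -0.484 0.027 -90.7", "grip": -0.7}}

```text
t: 11.48
tool_pos: [0.4438, 0.1014, 0.1354]
orientation: [2.33, 2.107, 0.0]
force: [1.3, 0.5, -0.0]
opening: 0.0793
gripper_force: 0.0
```

Emit:
{"fn": "servo_tool", "kwargs": {"plan": "0 0 0 -7.1;0 0 0 -7.1;0 0 0 -7.1"}}

```text
t: 11.73
tool_pos: [0.4447, 0.0998, 0.1355]
orientation: [2.204, 2.238, -0.0]
force: [0.5, -0.0, -0.7]
opening: 0.0791
gripper_force: 0.0
```

```bash
python3 go.py 448.5 97 60 88.7 448.5 97 20 88.7
```

```text
t 11.73 pos [444.7  99.8 135.5] psi 90.87 q6 5.3 tilt [-0. -0.] F [ 0.5 -0.  -0.7] open 0.0791
[-0.0028  0.0038  0.0755] turn 2.17 rows 1.8
[-0.0028  0.0038  0.1155] turn 2.17 rows 2.8
```

Emit:
{"fn": "servo_tool", "kwargs": {"plan": "-0.003 0.003 0.03 2.2;-0.003 0.003 0.07 2.2;-0.003 0.003 0.09 2.2;-0.003 0.003 0.09 2.2;-0.003 0.003 0.114 2.2;-0.003 0.003 0.114 2.2;-0.003 0.003 0.114 2.2"}}

```text
t: 12.32
tool_pos: [0.4478, 0.0958, 0.0221]
orientation: [-2.247, -2.194, 0.002]
force: [-0.6, 0.1, 0.2]
opening: 0.0792
gripper_force: 0.0
```

Emit:
{"fn": "servo_tool", "kwargs": {"plan": "0 0 0 0;0 0 0 0;0 0 0 0;0 0 0 0;0 0 0 0;0 0 0 0", "grip": 1, "grip_force": 20}}

```text
t: 12.82
tool_pos: [0.449, 0.0968, 0.0231]
orientation: [2.243, 2.197, 0.002]
force: [-1.0, -1.2, 7.0]
opening: 0.0597
gripper_force: 20.0
```

Emit:
{"fn": "servo_tool", "kwargs": {"plan": "0 0 -0.03 0;0 0 -0.07 0;0 0 -0.11 0;0 0 -0.13 0;0 0 -0.13 0"}}

```text
t: 13.23
tool_pos: [0.4515, 0.0973, 0.1581]
orientation: [2.239, 2.194, 0.012]
force: [0.1, -0.3, 0.1]
opening: 0.0598
gripper_force: 20.0
```

```bash
python3 go.py 506.5 275.4 140 1.3
```

```text
t 13.23 pos [451.5  97.3 158.1] psi 88.83 q6 7.0 tilt [0.01  0.001] F [ 0.1 -0.3  0.1] open 0.0598
[0.1792 0.0512 0.0189] turn 87.53 rows 4.5
```

Emit:
{"fn": "servo_tool", "kwargs": {"plan": "0.02 0.006 0 7.1;0.04 0.012 0 14.2;0.06 0.018 0 21.3;0.08 0.024 0 28.4;0.1 0.03 0 35.5;0.12 0.036 0 42.6;0.14 0.042 0 49.7;0.16 0.048 0 56.8;0.179 0.051 0 63.9;0.179 0.051 0 71;0.179 0.051 0 78.1;0.179 0.051 0 85.2"}}

```text
t: 14.23
tool_pos: [0.5017, 0.2749, 0.15]
orientation: [3.139, 0.091, -0.003]
force: [-0.1, 0.2, -1.4]
opening: 0.0599
gripper_force: 20.0
```

Emit:
{"fn": "servo_tool", "kwargs": {"plan": "0 0 0 2.3;0 0 0 2.3;0 0 0 2.3;0 0 0 2.3"}}

```text
t: 14.57
tool_pos: [0.5022, 0.2745, 0.151]
orientation: [3.141, 0.039, -0.001]
force: [0.8, 0.7, -1.5]
opening: 0.0597
gripper_force: 20.0
```

```bash
python3 go.py 506.5 275.4 95 1.3  506.5 275.4 70 1.3
```

```text
t 14.57 pos [502.2 274.5 151. ] psi 1.43 q6 112.1 tilt [-0.001 -0.   ] F [ 0.8  0.7 -1.5] open 0.0597
[ 0.0044 -0.0008  0.056 ] turn 0.13 rows 1.3
[ 0.0044 -0.0008  0.081 ] turn 0.13 rows 1.9
```

Emit:
{"fn": "servo_tool", "kwargs": {"plan": "0.007 -0.001 0.03 0;0.007 -0.001 0.054 0;0.007 -0.001 0.056 0;0.007 -0.001 0.056 0;0.007 -0.001 0.056 0", "grip_force": 8}}

```text
t: 14.98
tool_pos: [0.5097, 0.2759, 0.0965]
orientation: [-3.141, -0.037, -0.0]
force: [-0.1, 0.3, -0.3]
opening: 0.0602
gripper_force: 8.0
```

Emit:
{"fn": "servo_tool", "kwargs": {"plan": "0 0 0.004 0;0 0 0.008 0;0 0 0.012 0;0 0 0.012 0"}}

```text
t: 15.32
tool_pos: [0.5094, 0.2758, 0.0834]
orientation: [3.141, 0.037, -0.0]
force: [0.4, 0.2, 0.6]
opening: 0.06
gripper_force: 8.0
```

Emit:
{"fn": "servo_tool", "kwargs": {"plan": "0 0 0.004 0;0 0 0.007 0;0 0 0.01 0;0 0 0.01 0"}}

```text
t: 15.65
tool_pos: [0.5092, 0.2756, 0.0729]
orientation: [3.141, 0.036, -0.001]
force: [-0.1, 1.4, 0.6]
opening: 0.0602
gripper_force: 8.0
```

```bash
python3 go.py 506.5 275.4 70 1.3;  python3 - <<'E'
from h import *
c=cam("scene"); cv2.imwrite("pics/p3.png",cv2.resize(c["image"][210:360,210:410],None,fx=4,fy=4))
E
```

```text
t 15.65 pos [509.2 275.6  72.9] psi 1.33 q6 112.0 tilt [-0.001 -0.   ] F [-0.1  1.4  0.6] open 0.0602
[-0.0027  0.0002  0.0029] turn 0.03 rows 0.1
```

View pics/p3.png

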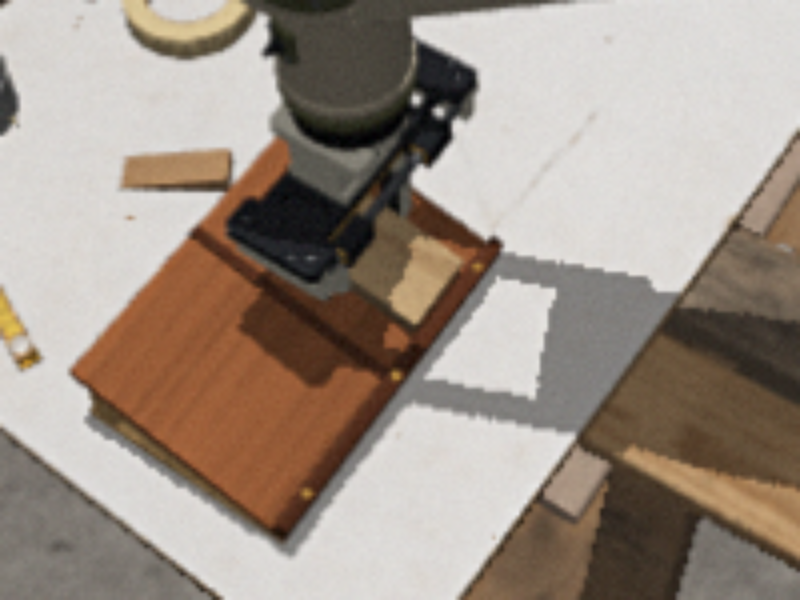

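The spacer has pivoted flat, with its lower end near the cleat at (425,290). I'm sliding it gently downhill and releasing.

Emit:
{"fn": "servo_tool", "kwargs": {"plan": "-0.002 0 0.002 0;-0.004 0 0.003 0;-0.005 0 0.004 0;-0.005 0 0.004 0"}}

```text
t: 16.03
tool_pos: [0.506, 0.2757, 0.0707]
orientation: [-3.141, -0.036, -0.006]
force: [4.9, -1.3, 1.1]
opening: 0.0598
gripper_force: 8.0
```

Emit:
{"fn": "servo_tool", "kwargs": {"plan": "0 0 0 0;0 0 0 0;0 0 0 0;0 0 0 0", "grip": -0.5}}

```text
t: 16.37
tool_pos: [0.5041, 0.2757, 0.0693]
orientation: [3.141, 0.036, -0.001]
force: [-0.0, 0.8, 0.3]
opening: 0.0696
gripper_force: 0.0
```

Emit:
{"fn": "servo_tool", "kwargs": {"plan": "0 0 -0.03 0;0 0 -0.07 0;0 0 -0.11 0;0 0 -0.13 0;0 0 -0.13 0"}}

```text
t: 16.78
tool_pos: [0.5075, 0.2772, 0.2067]
orientation: [-3.137, -0.037, -0.015]
force: [0.2, 0.8, 1.0]
opening: 0.0699
gripper_force: 0.0
```

```bash
python3 go.py 616.7 -87.8 190 69.6
```

```text
t 16.78 pos [507.5 277.2 206.7] psi 1.33 q6 112.2 tilt [0.009 0.004] F [0.2 0.8 1. ] open 0.0699
[0.1006 0.3675 0.0161] turn -68.27 rows 9.1
```

Emit:
{"fn": "servo_tool", "kwargs": {"plan": "0.1 0.367 0.016 -68.3;0.1 0.367 0.016 -68.3;0.1 0.367 0.016 -68.3;0.1 0.367 0.016 -68.3;0.1 0.367 0.016 -68.3;0.1 0.367 0.016 -68.3;0.1 0.367 0.016 -68.3;0.1 0.367 0.016 -68.3;0.1 0.367 0.016 -68.3;0.1 0.367 0.016 -68.3;0.1 0.367 0.016 -68.3;0.1 0.367 0.016 -68.3", "grip": -0.75}}

```text
t: 17.78
tool_pos: [0.6124, -0.0903, 0.1821]
orientation: [-2.581, -1.788, 0.002]
force: [-0.8, 0.6, 0.5]
opening: 0.0814
gripper_force: 0.0
```

```bash
python3 go.py 616.7 -87.8 80 69.6 616.7 -87.8 28 69.6
python3 - <<'E'
from h import *
c=cam("scene"); cv2.imwrite("pics/p4.png",cv2.resize(c["image"][120:330,210:450],None,fx=2.85,fy=2.85,interpolation=cv2.INTER_CUBIC))
E
```

```text
t 17.78 pos [612.4 -90.3 182.1] psi 69.44 q6 7.4 tilt [-0.002  0.001] F [-0.8  0.6  0.5] open 0.0814
[0.0038 0.0034 0.1021] turn -0.16 rows 2.5
[0.0038 0.0035 0.1541] turn -0.16 rows 3.7
```

View pics/p4.png

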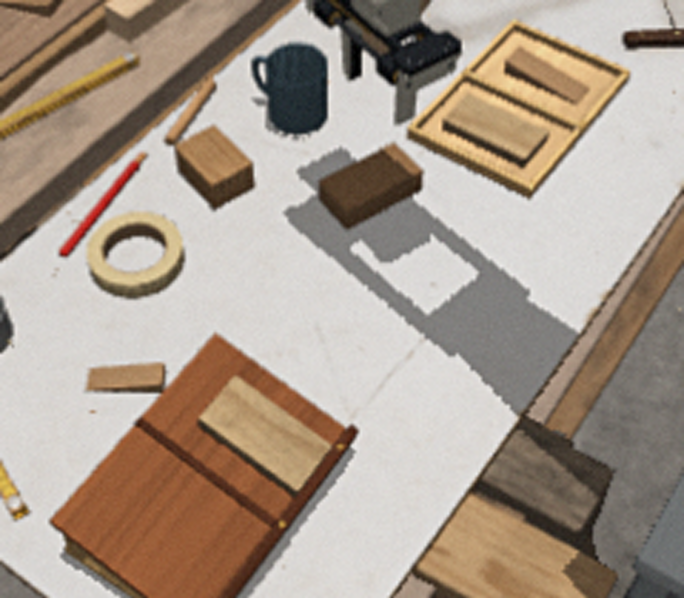

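The spacer sits flat against the cleat (320,480), with the spacer at (495,130) and the wedge at (545,75) flat in the tray bays. Now the cork.

Emit:
{"fn": "servo_tool", "kwargs": {"plan": "0.003 0.003 0 -0.2;0.003 0.003 0.03 -0.2;0.003 0.003 0.07 -0.2;0.003 0.003 0.11 -0.2;0.003 0.003 0.14 -0.2;0.003 0.003 0.152 -0.2;0.003 0.003 0.152 -0.2;0.003 0.003 0.152 -0.2"}}

```text
t: 18.5
tool_pos: [0.6172, -0.0861, 0.0323]
orientation: [-2.575, -1.799, -0.0]
force: [0.8, -0.1, 1.2]
opening: 0.0813
gripper_force: 0.0
```

Emit:
{"fn": "servo_tool", "kwargs": {"plan": "0 0 0 0;0 0 0 0;0 0 0 0;0 0 0 0;0 0 0 0;0 0 0 0", "grip": 1, "grip_force": 20}}

```text
t: 19.0
tool_pos: [0.6186, -0.0875, 0.034]
orientation: [2.574, 1.796, 0.004]
force: [-0.4, 1.0, 8.1]
opening: 0.062
gripper_force: 20.0
```

Emit:
{"fn": "servo_tool", "kwargs": {"plan": "0 0 -0.03 0;0 0 -0.07 0;0 0 -0.11 0;0 0 -0.15 0;0 0 -0.15 0;0 0 -0.15 0"}}

```text
t: 19.5
tool_pos: [0.6193, -0.0878, 0.1864]
orientation: [2.572, 1.794, 0.008]
force: [0.1, 0.3, -1.6]
opening: 0.0617
gripper_force: 20.0
```

```bash
python3 go.py 503 403.3 180 1.3
```

```text
t 19.5 pos [619.3 -87.8 186.4] psi 69.81 q6 7.4 tilt [ 0.008 -0.002] F [ 0.1  0.3 -1.6] open 0.0617
[ 0.4208 -0.2786  0.0046] turn 68.51 rows 12.1
```

Emit:
{"fn": "servo_tool", "kwargs": {"plan": "0.42 -0.278 0 68.5;0.42 -0.278 0 68.5;0.42 -0.278 0 68.5;0.42 -0.278 0 68.5;0.42 -0.278 0 68.5;0.42 -0.278 0 68.5;0.42 -0.278 0 68.5;0.42 -0.278 0 68.5;0.42 -0.278 0 68.5;0.42 -0.278 0 68.5;0.42 -0.278 0 68.5;0.42 -0.278 0 68.5"}}

```text
t: 20.5
tool_pos: [0.5052, 0.3785, 0.1796]
orientation: [3.14, 0.033, -0.004]
force: [0.9, 0.3, -1.1]
opening: 0.0619
gripper_force: 20.0
```

Emit:
{"fn": "servo_tool", "kwargs": {"plan": "0 0 0 0;0 0 0 0;0 0 0 0"}}

```text
t: 20.75
tool_pos: [0.5061, 0.3768, 0.1798]
orientation: [3.139, 0.038, -0.004]
force: [-0.0, -0.8, -0.5]
opening: 0.0617
gripper_force: 20.0
```

```bash
python3 go.py 502 403.3 108 1.3 502 403.3 81 1.3
```

```text
t 20.75 pos [506.1 376.8 179.8] psi 1.38 q6 120.7 tilt [-0.002 -0.002] F [-0.  -0.8 -0.5] open 0.0617
[-0.0032 -0.0267  0.0717] turn 0.08 rows 1.8
[-0.0032 -0.0267  0.0987] turn 0.08 rows 2.5
```

Emit:
{"fn": "servo_tool", "kwargs": {"plan": "-0.003 -0.026 0 0;-0.003 -0.026 0.035 0;-0.003 -0.026 0.07 0;-0.003 -0.026 0.07 0;-0.003 -0.026 0.07 0;-0.003 -0.026 0.07 0", "grip_force": 8}}

```text
t: 21.25
tool_pos: [0.5042, 0.4024, 0.1129]
orientation: [-3.141, -0.034, -0.001]
force: [0.8, -0.8, 1.1]
opening: 0.062
gripper_force: 8.0
```

```bash
python3 go.py 502 403.3 108 1.3 502 403.3 81 1.3
```

```text
t 21.25 pos [504.2 402.4 112.9] psi 1.23 q6 122.8 tilt [0. 0.] F [ 0.8 -0.8  1.1] open 0.062
[-0.0022 -0.001   0.0049] turn -0.07 rows 0.1
[-0.0022 -0.0009  0.0319] turn -0.07 rows 0.8
```

Emit:
{"fn": "servo_tool", "kwargs": {"plan": "-0.001 0 0.005 0;-0.001 0 0.01 0;-0.001 0 0.014 0;-0.001 0 0.018 0;-0.001 0 0.021 0;-0.001 0 0.024 0;-0.001 0 0.024 0"}}

```text
t: 21.83
tool_pos: [0.502, 0.4033, 0.0869]
orientation: [3.141, 0.037, -0.001]
force: [0.2, -0.2, 0.0]
opening: 0.0621
gripper_force: 8.0
```

Emit:
{"fn": "servo_tool", "kwargs": {"plan": "0 0 0.003 0;0 0 0.006 0;0 0 0.006 0;0 0 0.006 0"}}

```text
t: 22.17
tool_pos: [0.5022, 0.4031, 0.0813]
orientation: [3.141, 0.036, -0.0]
force: [-0.1, -0.3, -0.5]
opening: 0.0621
gripper_force: 8.0
```

```bash
python3 go.py;  python3 - <<'E'
from h import *
c=cam("scene"); cv2.imwrite("pics/p5.png",cv2.resize(c["image"][210:360,210:410],None,fx=4,fy=4,interpolation=cv2.INTER_CUBIC))
E
```

```text
t 22.17 pos [502.2 403.1  81.3] psi 1.32 q6 122.9 tilt [-0. -0.] F [-0.1 -0.3 -0.5] open 0.0621
```

View pics/p5.png

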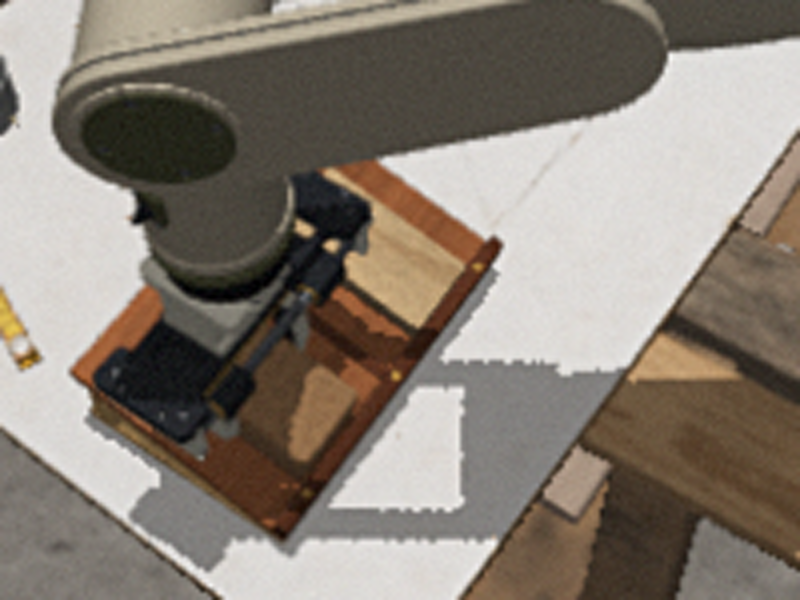

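The cork is down at (310,410), with its lower end close to the cleat. I'm sliding it to contact.

Emit:
{"fn": "servo_tool", "kwargs": {"plan": "-0.002 0 0.001 0;-0.004 0 0.002 0;-0.005 0 0.002 0;-0.005 0 0.002 0"}}

```text
t: 22.55
tool_pos: [0.4989, 0.4032, 0.0808]
orientation: [-3.141, -0.036, -0.006]
force: [4.9, -2.5, 0.7]
opening: 0.062
gripper_force: 8.0
```

Contact with the cleat is felt (4.9 N), so I'm releasing.

Emit:
{"fn": "servo_tool", "kwargs": {"plan": "0 0 0 0;0 0 0 0;0 0 0 0;0 0 0 0", "grip": -0.5}}

```text
t: 22.88
tool_pos: [0.4969, 0.4032, 0.0794]
orientation: [3.141, 0.037, -0.001]
force: [0.5, -0.6, -0.8]
opening: 0.0695
gripper_force: 0.0
```

Emit:
{"fn": "servo_tool", "kwargs": {"plan": "0 0 -0.03 0;0 0 -0.07 0;0 0 -0.11 0;0 0 -0.15 0;0 0.04 -0.16 0;0 0.08 -0.16 0;0 0.12 -0.16 0;0 0.16 -0.16 0;0 0.2 -0.16 0;0 0.24 -0.16 0;0 0.28 -0.16 0;0 0.3 -0.16 0"}}

```text
t: 23.88
tool_pos: [0.5039, 0.0996, 0.2397]
orientation: [3.14, 0.033, 0.0]
force: [0.2, 0.4, -0.1]
opening: 0.0693
gripper_force: 0.0
```

```bash
python3 go.py;  python3 - <<'E'
from h import *
c=cam("scene"); cv2.imwrite("pics/p6.png",cv2.resize(c["image"][120:345,220:450],None,fx=2.6,fy=2.6,interpolation=cv2.INTER_CUBIC))
c=cam("top"); cv2.imwrite("pics/p7.png",cv2.resize(c["image"][100:290,165:465],None,fx=2.6,fy=2.6,interpolation=cv2.INTER_CUBIC))
E
```

```text
t 23.88 pos [503.9  99.6 239.7] psi 1.22 q6 94.3 tilt [ 0.    -0.001] F [ 0.2  0.4 -0.1] open 0.0693
```

View pics/p6.png

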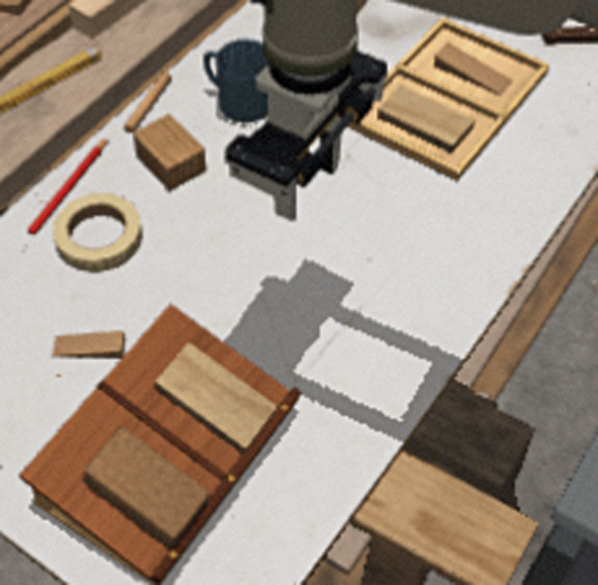

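View pics/p7.png

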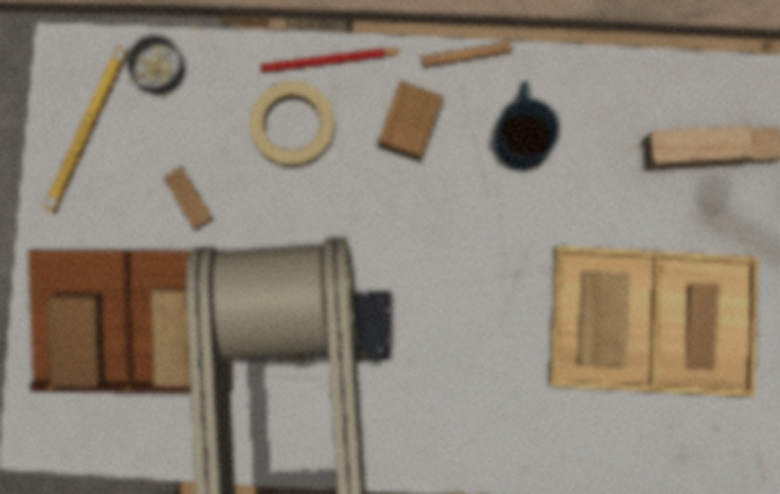

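Both views show all four pieces placed, flat and straight. The cork at top (75,340) and the spacer at (168,338) are against the cleat. The tray pieces at (603,318) and (702,325) are centred in their bays, and the bystanders have not moved.

```bash
python3 -c "
from plant import robot; print(robot.close_job())"
```

```text
the job is handed in; nothing more can be done
None
```

I placed both kits and handed in the job at about 24 s: spacer and wedge in the tray, cork block and the other spacer against the cleat, and the mug, tape roll and offcut not disturbed; the hand-in gave no verdict.

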